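Set the vial, run the cap home, back it off a quarter turn and hold

ROBOT

A 7-joint arm with a two-finger parallel gripper is mounted at the origin on the work surface. World frame = base frame: x ahead of the robot, y to its left, z up, the work surface at z = 0. Lengths are in m, angles in rad, forces in N, time in s.
With the tool pointing down it reaches from about 0.425 to 0.875 m from the base axis. Payload 4.7 kg.
Tool frame: the origin (TCP) lies on the mounting face of the last link; the fingertips stand 182 mm ahead of it and the grasp point (between the pads) lies 164 mm ahead of it; z points along the fingers, y is the direction in which the jaws open and shut (so a half turn about z gives the same grasp; the last joint's range is limited). The gripper opens to 87 mm and grips with 3 to 60 N. Pads are 19 mm wide; open, the fingers measure 117 mm over their backs; the gripper's body (75 mm by 190 mm) begins 51 mm behind the grasp point.
Start: joints at [-1.142, 0.321, -0.07, 1.45, 0.023, 1.371, -0.057], TCP at [0.262, 0.595, 0.405] pointing down, gripper open.
Joint ranges: [-2.86, 2.86], [-0.3, 2.09], [-1.38, 1.24], [0.06, 2.45], [-1.56, 4.7], [0.09, 2.05], [-2.69, 2.69]. Speed limits (rad/s): [2.57, 2.57, 3.14, 3.14, 3.14, 3.14, 3.14].

INTERFACE

Orientations are given as a rotation vector (axis times angle).
In Python, from bench import ctrl gives the robot as it stands. The module is installed in compiled form; this text tells all that it offers.
- The arm moves only by the tool play_rows, never from a script. Its argument "targets" is text: rows parted by semicolons, each of 7 numbers parted by spaces: the shift along the tool's x, y, z in cm, then the turn, a rotation vector about the tool's x, y, z in rad, then the opening, from -1 (shut) to 1 (fully open). In form: x y z ax ay az grip; .... A call has 1 to 20 rows; each row shifts and turns the pose as measured when the row begins, along the tool's axes as they then stand; what a row does not reach is not made up. A row lasts 1/8 s, in which the tool goes at most 62.5 mm and 10.7 degrees, less where a joint would pass 70% of its speed; a pose out of reach is approached as far as the arm can. A call is refused whole if a number of a shift passes 6.25 or a number of a turn 0.188, either way. A call with a gripper value outside its range is refused whole. The fingers move at their own pace and stop on an object; "newtons" is the grip in N (left out, the last holds). Time passes only in rows, so rows that do not move let the fingers close. It gives the time, the measured TCP pose, the force and the opening at its end, in the units of the state.
- ctrl.get_state(): the state, without advancing time (a new reading comes with each control period).
- ctrl.get_image(name): name is "side" or "top"; returns a dict with "pixels" (400x640x3 uint8, blue, green, red), "depth" (400x640 float32, m along the optical axis (not along the pixel's ray), 0 where there is no reading), "intrinsics" (3x3 intrinsics, pixels), "R" (3x3) and "t" (3): a world point X has camera coordinates R X + t. Camera axes: x right, y down, z forward; pixel columns grow to the right and rows downward; lengths in m; the calibration is good to about 2 mm. A picture is of the moment at which its call begins.
- ctrl.close_job(): hands the job in, once; it reports no verdict.
The state is a dict: "time": time; "joint_positions": joint angles; "qd": joint speeds; "joint_torque": joint torques, N m; "position": TCP position; "tool_rot": TCP orientation; "ft_force": force on the tool from outside, world axes, zero at the start; "torque": the same for the moment, N m; "grip_width": opening from 0.0 (shut) to 1.0 (fully open).
Only numpy, scipy, OpenCV 4.12 (cv2) and the standard library are available. Lean on these libraries where they do the work, as an engineer would, in place of code of your own. Each camera call takes 0.05 s, during which the arm holds its last target.

TASK

Get the steel tray ready for the autoclave: first stand the small glass vial upright in the middle of the tray, midway between the screw-cap bottle and the steel canister, and let it go. Then screw the bottle's cap on (clockwise) until it bottoms out and back it off a quarter turn for venting. Finish while still gripping the cap at that setting, without letting go, so that it can be taped; leave the other glassware on the bench alone.

Things in the scene. Friction and masses are not known exactly. Their poses are not given: they have to be found in the camera images.
- tray: shallow stainless tray fixed to the bench, 124 mm along its x, 330 mm along its y, rim 14 mm high, floor 4 mm thick (top of the floor 4 mm above the bench). Origin: centre of its underside, exactly midway between bottle and canister; z up.
- bottle: clear glass bottle with a black screw cap, clipped upright into the tray so that it neither turns nor moves; on the tray's y line, 105 mm from the tray's centre on one side or the other (varies). Body 70 mm diameter, 85 mm tall, sloping shoulder up to a 38 mm neck at 108 mm; top of the cap 144 mm above the bottle's origin when bottomed. Origin: centre of its underside (on the tray floor), z up along the cap's axis.
- canister: closed stainless canister clipped into the tray on the other side, 105 mm from the tray's centre. 70 mm diameter, 96 mm tall with a plain flat lid and small stud; does not come off. Origin: centre of its underside, z up.
- vial: loose small amber glass vial standing on the bench on the robot's side of the tray: straight body 30 mm diameter and 68 mm tall, then a 24 mm aluminium cap, 84 mm in all; about 60 g. Origin: centre of its underside, z up.
- cap: the bottle's black ribbed plastic screw cap, 52 mm diameter, 30 mm tall, already started on its thread, cannot come off. Origin: centre of its underside, on the thread axis (114 mm above the bottle's origin when bottomed), z up; its x axis runs along the short white line moulded on its top. It rises 4 mm per turn as it unscrews (0.64 mm per rad); clear room of 25 mm all round it.
- cap_turn (a joint): angle of the cap on its thread in rad: 0 = bottomed out (hard stop); grows as it is unscrewed, counter-clockwise seen from above; clockwise screws it on. Starts 1.95 to 3.1 rad from the bottom. Turning takes about 0.1 N m, and it stays where it is left.
- reagent: bystander: amber glass reagent bottle with a paper label, 68 mm diameter, 150 mm tall, at the left of the work. Leave it. Origin: centre of its underside.
- cup: bystander: white plastic cup, 60 mm across, 65 mm tall, at the right. Leave it. Origin: centre of its underside.
- flask: bystander: greenish glass conical flask, 76 mm across, 110 mm tall, at the right. Leave it. Origin: centre of its underside.
Not all that is in view belongs to the job. Several things look just like the vial: the one meant starts farthest from the robot's base.

How it is judged:
By the outcome, as a careful person would: the job done as asked, in the order asked, and still so for the second after the job is handed in, while the arm keeps its last pose, push and grip.
It also fails if it takes over 64 s, if anything falls off the work surface, if the arm or the gripper's body presses on something with over 40 N, if the wrist force passes 120 N, or if a joint passes its speed limit or range.

## Working session

There is one attempt and no reset: what is moved stays moved. The work goes in short steps, Python scripts to look and compute and a tool call to move; the robot and the scene stay as the last step left them, time stands still between calls to the robot, and variables do not carry over. Pictures are saved under pics/ and viewed, and the job is handed in when it is done.

Besides the shell and the picture viewer there is one more tool, called after "Request:" as name(argument=value, ...) on one line, values as JSON. play_rows: Moves the arm, as the interface text tells. Its arguments: {"type":"object","properties":{"targets":{"type":"string"},"newtons":{"type":"number"}},"required":["targets"]}

```bash
mkdir -p pics
cat > h.py <<'E'
from bench import ctrl
import numpy as np, cv2
from scipy.spatial.transform import Rotation as Ro
def snap(n):
    im=ctrl.get_image(n); np.savez('last_'+n+'.npz',**{k:np.array(v) for k,v in im.items()}); return im
def load(n): return dict(np.load('last_'+n+'.npz'))
def world(im,u,v,d=None):
    if d is None: d=im['depth'][int(v),int(u)]
    K=im['intrinsics']; c=np.array([(u-K[0,2])/K[0,0]*d,(v-K[1,2])/K[1,1]*d,d]); return im['R'].T@(c-im['t'])
def cloud(im):
    K=im['intrinsics']; d=im['depth']; v,u=np.mgrid[0:400,0:640]
    c=np.stack([(u-K[0,2])/K[0,0]*d,(v-K[1,2])/K[1,1]*d,d],-1); return (c-im['t'])@im['R']
def proj(im,X):
    c=im['R']@np.array(X)+im['t']; p=im['intrinsics']@c; return p[:2]/p[2]
def crop(im,x0,y0,x1,y1,s,fn): cv2.imwrite('pics/'+fn,cv2.resize(im['pixels'][y0:y1,x0:x1],None,fx=s,fy=s,interpolation=cv2.INTER_CUBIC))
E
python3 - <<'E'
from h import *
for n in ('top','side'):
    im=snap(n); cv2.imwrite(f'pics/{n}0.png',im['pixels'])
    print(n,im['intrinsics'].tolist(),(-im['R'].T@im['t']).round(3),im['R'].round(2).tolist())
s=ctrl.get_state(); print(s)
E
```

```text
top [[390.57495768210003, 0.0, 315.9497650672773], [0.0, 390.57495768210003, 197.98377077621765], [0.0, 0.0, 1.0]] [0.292 0.006 1.261] [[-0.17, -0.99, -0.01], [-0.97, 0.17, -0.2], [0.2, -0.03, -0.98]]
side [[413.4541567268107, 0.0, 315.34517909926547], [0.0, 413.4541567268107, 194.72042845955002], [0.0, 0.0, 1.0]] [-0.078 -0.744  0.67 ] [[0.79, -0.62, -0.01], [-0.33, -0.4, -0.86], [0.53, 0.68, -0.51]]
{'time': 0.1, 'joint_positions': array([-1.14187747,  0.32174641, -0.07008642,  1.45154936,  0.02257297,
        1.37080441, -0.05693665]), 'qd': array([ 1.51874691e-03, -3.58655676e-05, -1.23634069e-03, -3.14557568e-03,
       -1.64370038e-03,  2.44342115e-05, -1.01457637e-03]), 'joint_torque': array([-2.31568929e-04, -4.92570198e+01, -4.05609151e-01, -3.13401282e+01,
       -6.42061047e-02,  3.93804756e-02,  5.99149189e-05]), 'position': array([0.26191528, 0.59469479, 0.40377405]), 'tool_rot': array([-6.46893884e-01, -3.07397293e+00,  2.66463876e-03]), 'ft_force': array([ 0.19369355,  0.13740332, -0.4063234 ]), 'torque': array([ 0.00084543,  0.02280068, -0.03334695]), 'grip_width': 0.9978823758125149}
```

View pics/top0.png

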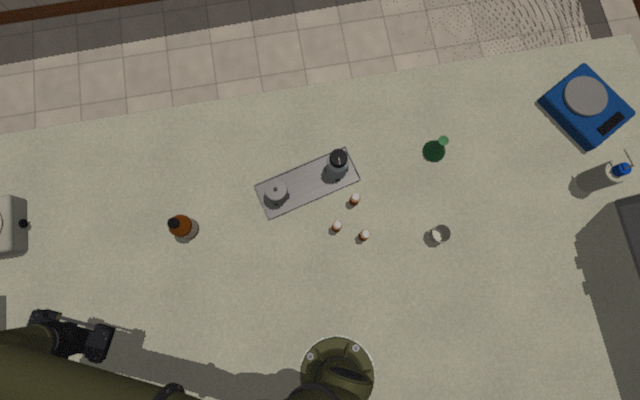

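View pics/side0.png

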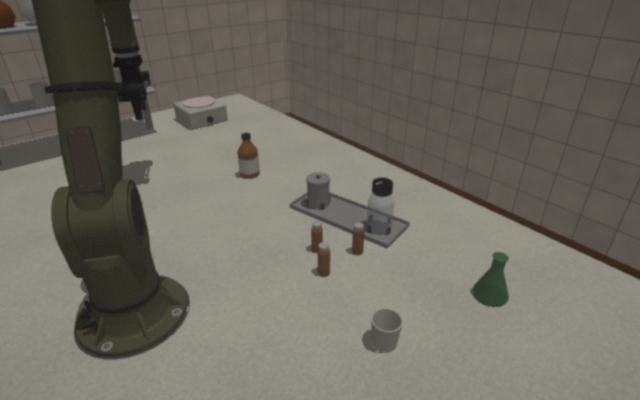

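Top view: the tray spans (255–360, 150–218), with the bottle cap at (339,158) and the canister at (276,190). Three vials could be meant, at top pixels (355,199), (336,226) and (364,235), which are side pixels (358,238), (317,237) and (324,259). I'll measure all three next.

Run:
```python
from h import *
t=load('top'); s=load('side')
P=cloud(t)
def cl(im,u0,v0,u1,v1,zlo,zhi,name):
    Q=cloud(im)[v0:v1,u0:u1].reshape(-1,3); q=Q[(Q[:,2]>zlo)&(Q[:,2]<zhi)]
    print(name,len(q),np.median(q,0).round(4),((q.min(0)+q.max(0))/2).round(4),(q.max(0)-q.min(0)).round(3), 'zmax',q[:,2].max().round(4))
for n,b in dict(v1=(345,190,366,211),v2=(326,217,346,236),v3=(354,226,373,245)).items():
    cl(t,*b,.075,.1,n+' cap'); 
cl(t,322,140,356,185,.135,.17,'botcap'); cl(t,258,172,295,208,.09,.12,'can')
for n,b in dict(v1=(346,220,370,258),v2=(308,220,325,254),v3=(314,240,333,278)).items():
    cl(s,*b,.04,.065,n+' side')
cl(s,365,175,400,240,.125,.17,'botcap side');cl(s,300,170,335,212,.09,.11,'can side')
for x in (t,s):print(np.median(cloud(x)[250:300,230:300,2]))
crop(t,240,130,390,250,5,'c_top.png'); crop(s,270,160,420,290,5,'c_side.png')
```

```text
v1 cap 44 [ 0.5161 -0.149   0.0833] [ 0.5158 -0.1488  0.0826] [0.02  0.02  0.012] zmax 0.0887
v2 cap 49 [ 0.4414 -0.0772  0.0835] [ 0.4413 -0.077   0.0837] [0.022 0.022 0.011] zmax 0.0894
v3 cap 47 [ 0.3991 -0.1561  0.0841] [ 0.3987 -0.1563  0.0828] [0.02  0.021 0.012] zmax 0.0889
botcap 259 [ 0.6287 -0.1118  0.1487] [ 0.6304 -0.1117  0.1445] [0.054 0.052 0.019] zmax 0.1541
can 371 [0.5784 0.0912 0.0938] [0.5792 0.0905 0.0961] [0.068 0.068 0.012] zmax 0.1021
v1 side 94 [ 0.5077 -0.1589  0.0528] [ 0.5495 -0.1365  0.0525] [0.096 0.059 0.025] zmax 0.0649
v2 side 94 [ 0.4327 -0.0881  0.0515] [ 0.4375 -0.0816  0.0525] [0.025 0.026 0.024] zmax 0.0644
v3 side 108 [ 0.3908 -0.1678  0.0519] [ 0.4106 -0.1291  0.0525] [0.054 0.088 0.025] zmax 0.0649
botcap side 337 [ 0.6205 -0.1222  0.149 ] [ 0.6294 -0.1154  0.1399] [0.053 0.053 0.029] zmax 0.1542
can side 247 [0.5752 0.0849 0.0958] [0.5794 0.0868 0.0963] [0.069 0.071 0.012] zmax 0.1025
-0.0002485251857743971
0.0015745331871318186
```

View pics/c_top.png

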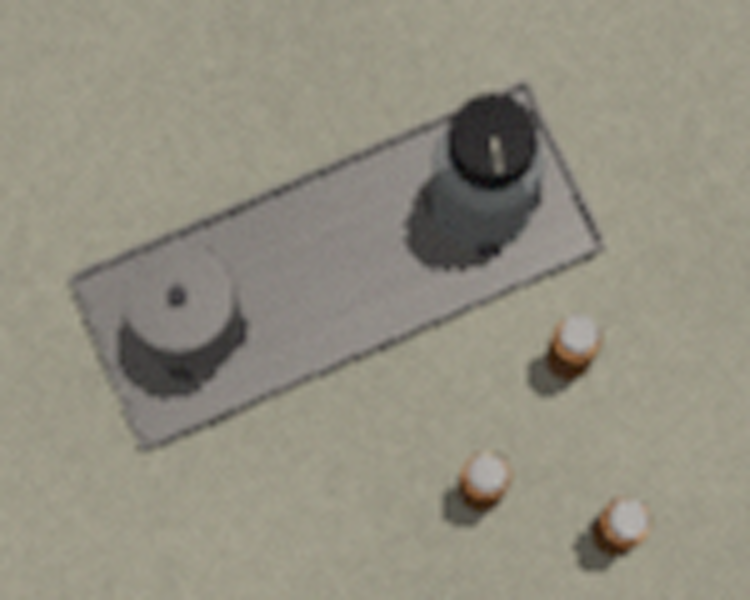

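View pics/c_side.png

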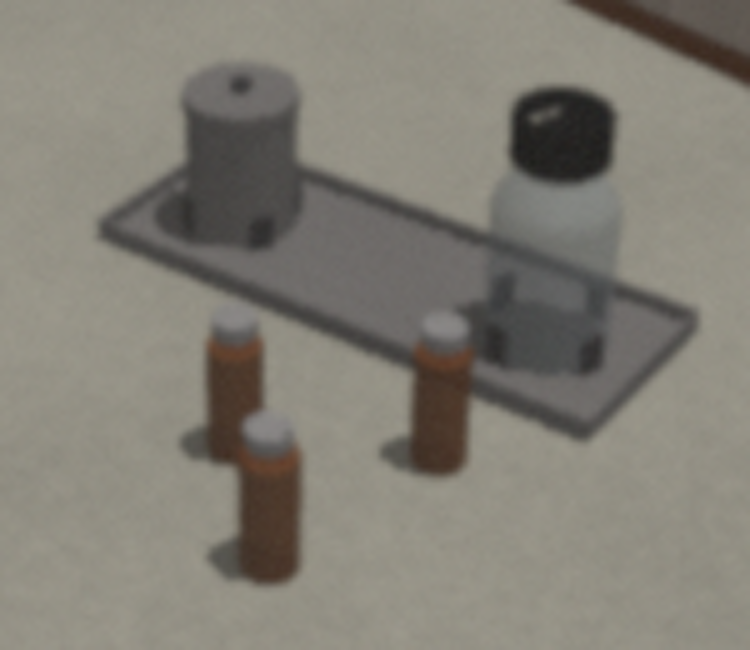

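Distances from the base are 0.537 m for (355,199), 0.448 m for (336,226) and 0.428 m for (364,235). The target is therefore the one at top (355,199), side (358,238). The crops confirm it is an amber vial with an aluminium cap, standing clear beside the bottle end of the tray. The bottle-to-canister distance measures 0.209 m against the expected 0.210, so the measurements agree. Next I'll work out the moves.

```bash
cat >> h.py <<'E'
def go(x=None,y=None,z=None,jaw=None):
    """remaining shift in current tool axes (cm); jaw azimuth deg (mod 180) -> az turn rad"""
    s=ctrl.get_state(); R=Ro.from_rotvec(s['tool_rot']).as_matrix(); p=s['position']
    t=np.array([p[i] if a is None else a for i,a in enumerate((x,y,z))])
    ja=np.degrees(np.arctan2(R[1,1],R[0,1]))
    print('t',round(s['time'],2),'tcp',p.round(4),'grasp',(p+R[:,2]*.164).round(4),'jaw',ja.round(2),'tilt',np.degrees(np.arccos(-R[2,2])).round(2),'w_mm',(s['grip_width']*87).round(1))
    print(' q',s['joint_positions'].round(2),'F',s['ft_force'].round(2),'M',s['torque'].round(3))
    print(' shift cm',(R.T@(t-p)*100).round(2),'toolx',R[:,0].round(2),'tooly',R[:,1].round(2))
    if jaw is not None:
        e=(jaw-ja)%360; e-=360*(e>180); print(' az for jaw:',np.radians(-e).round(3))
E
python3 -c "
from h import *
go(.516,-.149,.404,74)"
```

```text
Traceback (most recent call last):
  File "h.py", line 21, in go
    print('t',round(s['time'],2),'tcp',p.round(4),'grasp',(p+R[:,2]*.164).round(4),'jaw',ja.round(2),'tilt',np.degrees(np.arccos(-R[2,2])).round(2),'w_mm',(s['grip_width']*87).round(1))
                                                                                                                                                           ^^^^^^^^^^^^^^^^^^^^^^^^^^
AttributeError: 'float' object has no attribute 'round'
```

```bash
sed -i "s/(s\['grip_width'\]\*87).round(1)/round(s['grip_width']*87,1)/" h.py
python3 -c "
from h import *
go(.516,-.149,.404,74)"
```

```text
t 0.1 tcp [0.2619 0.5947 0.4038] grasp [0.2618 0.5944 0.2398] jaw 66.23 tilt 0.1 w_mm 86.8
 q [-1.14  0.32 -0.07  1.45  0.02  1.37 -0.06] F [ 0.19  0.14 -0.41] M [ 0.001  0.023 -0.033]
 shift cm [-53.23 -57.82   0.08] toolx [-0.92  0.4  -0.  ] tooly [ 0.4   0.92 -0.  ]
 az for jaw: -0.136
```

Request:
play_rows(targets="-2.5 -1.5 0 0 0 0 1;-5 -3 0 0 0 0 1;-5 -3 0 0 0 0 1;-5 -3 0 0 0 0 1;-5 -3 0 0 0 0 1;-5 -4 0 0 0 0 1;-4 -5 0 0 0 0 1;-3.5 -5 0 0 0 0 1;-3.5 -5 0 0 0 0 1;-3.5 -5 0 0 0 0 1", newtons=15)

```text
time: 1.35
position: [0.4977, 0.0803, 0.3991]
tool_rot: [-0.628, -3.073, 0.009]
ft_force: [1.6, 0.5, 0.5]
grip_width: 0.998
```

```bash
python3 -c "
from h import *
go(.516,-.149,.404,74)"
```

```text
t 1.35 tcp [0.4977 0.0803 0.3991] grasp [0.4967 0.0796 0.2351] jaw 66.89 tilt 0.44 w_mm 86.8
 q [-0.54  0.01  0.33  1.82  0.    1.32  0.96] F [1.58 0.53 0.46] M [ 0.044 -0.109  0.009]
 shift cm [-10.68 -20.38  -0.4 ] toolx [-0.92  0.39  0.  ] tooly [ 0.39  0.92 -0.01]
 az for jaw: -0.124
```

Request:
play_rows(targets="-2.6 -5 0 0 0 0 1;-2.6 -5 0 0 0 0 1;-2.6 -5 0 0 0 0 1;-2.6 -5 0 0 0 0 1;0 0 0 0 0 -0.12 1;0 0 0 0 0 0 1")

```text
time: 2.1
position: [0.5124, -0.1584, 0.3987]
tool_rot: [-0.456, -3.102, 0.011]
ft_force: [0.9, -0.0, 0.7]
grip_width: 0.997
```

```bash
python3 -c "
from h import *
go(.516,-.149,.274,74)"
```

```text
t 2.1 tcp [ 0.5124 -0.1584  0.3987] grasp [ 0.5112 -0.1593  0.2347] jaw 73.27 tilt 0.54 w_mm 86.7
 q [-0.28  0.08  0.56  1.76 -0.04  1.32  1.57] F [ 0.94 -0.02  0.69] M [-0.001 -0.041  0.001]
 shift cm [-0.14  1.1  12.46] toolx [-0.96  0.29  0.01] tooly [ 0.29  0.96 -0.01]
 az for jaw: -0.013
```

```bash
cat >> h.py <<'E'
def gg(x=None,y=None,z=None,jaw=None):
    """shift so the GRASP point arrives, after levelling; plus levelling turn"""
    s=ctrl.get_state(); R=Ro.from_rotvec(s['tool_rot']).as_matrix()
    g=s['position']+R[:,2]*.164
    w=np.cross(R[:,2],[0,0,-1.]); wt=R.T@w
    tcp=[None if a is None else a+(.164 if i==2 else 0) for i,a in enumerate((x,y,z))]
    go(*tcp,jaw); print(' level turn',wt.round(4))
E
python3 -c "
from h import *
gg(.516,-.149,.050,74)"
```

```text
t 2.1 tcp [ 0.5124 -0.1584  0.3987] grasp [ 0.5112 -0.1593  0.2347] jaw 73.27 tilt 0.54 w_mm 86.7
 q [-0.28  0.08  0.56  1.76 -0.04  1.32  1.57] F [ 0.94 -0.02  0.69] M [-0.001 -0.041  0.001]
 shift cm [-0.17  1.14 18.46] toolx [-0.96  0.29  0.01] tooly [ 0.29  0.96 -0.01]
 az for jaw: -0.013
 level turn [-0.0079 -0.0053  0.    ]
```

Request:
play_rows(targets="-0.15 1.1 2 -0.008 -0.005 -0.01 1;0 0 4 0 0 0 1;0 0 4 0 0 0 1;0 0 0 0 0 0 1")

```text
time: 2.6
position: [0.5174, -0.145, 0.2963]
tool_rot: [0.447, 3.109, 0.002]
ft_force: [-0.3, -0.6, 0.2]
grip_width: 0.997
```

```bash
python3 -c "
from h import *
gg(.516,-.149,.050,74)
im=snap('side'); crop(im,250,120,450,280,4,'s1.png')"
```

```text
t 2.6 tcp [ 0.5174 -0.145   0.2963] grasp [ 0.5175 -0.1448  0.1323] jaw 73.63 tilt 0.09 w_mm 86.7
 q [-0.28  0.18  0.55  1.88 -0.1   1.11  1.6 ] F [-0.34 -0.63  0.19] M [ 0.01  -0.009 -0.025]
 shift cm [ 0.02 -0.43  8.23] toolx [-0.96  0.28 -0.  ] tooly [0.28 0.96 0.  ]
 az for jaw: -0.006
 level turn [ 0.0015  0.0002 -0.    ]
```

View pics/s1.png

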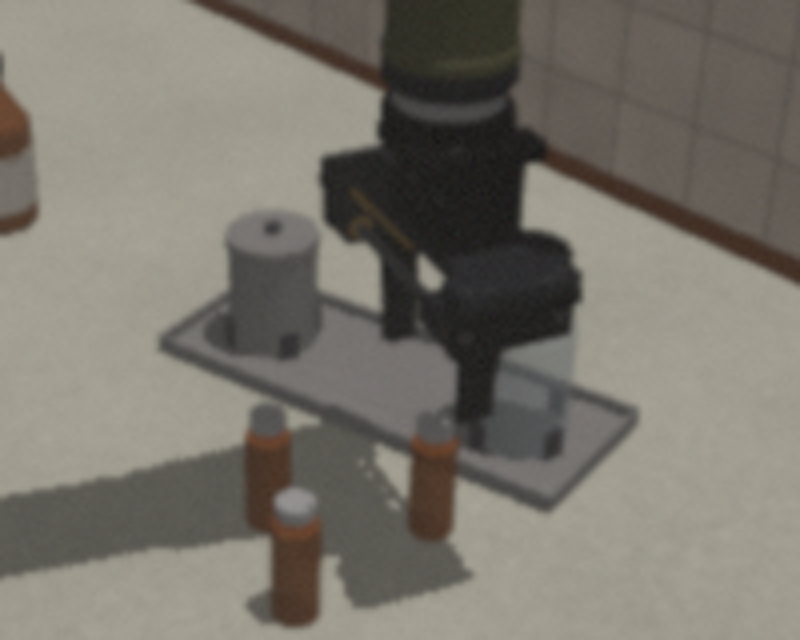

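The gripper hangs above the target vial (crop 432,430), with its fingers at (398,330) and (475,410) on either side. The bottle is behind and clear, so I'm descending.

Request:
play_rows(targets="0 -0.43 2 0 0 0 1;0 0 2.5 0 0 0 1;0 0 2 0 0 0 1;0 0 1 0 0 0 1;0 0 0 0 0 0 1")

```text
time: 3.28
position: [0.5233, -0.1491, 0.232]
tool_rot: [0.444, 3.089, 0.005]
ft_force: [0.4, -0.5, 1.4]
grip_width: 0.999
```

```bash
python3 -c "
from h import *
gg(.516,-.149,.050,74)
im=snap('side'); crop(im,250,120,450,280,4,'s2.png')"
```

```text
t 3.27 tcp [ 0.5233 -0.1491  0.232 ] grasp [ 0.5268 -0.1491  0.068 ] jaw 73.64 tilt 1.21 w_mm 86.9
 q [-0.25  0.27  0.54  1.93 -0.17  0.97  1.66] F [ 0.44 -0.53  1.37] M [ 0.005  0.063 -0.024]
 shift cm [ 0.74 -0.21  1.78] toolx [-0.96  0.28 -0.02] tooly [0.28 0.96 0.01]
 az for jaw: -0.006
 level turn [0.006  0.0203 0.    ]
```

View pics/s2.png

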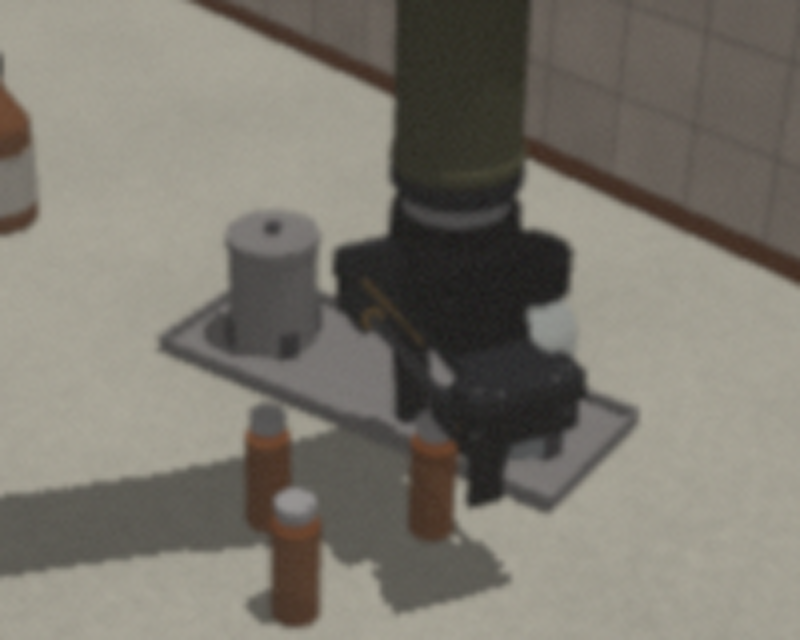

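The tool drifted 7 mm in x and tilted 1.2°. I'll correct that before the last bit of descent.

Request:
play_rows(targets="0.74 -0.2 0 0.006 0.02 0 1;0 0 0 0 0 0 1")

```text
time: 3.58
position: [0.5161, -0.1492, 0.2341]
tool_rot: [0.447, 3.107, 0.0]
ft_force: [-0.5, 0.3, 0.4]
grip_width: 0.998
```

```bash
python3 -c "
from h import *
gg(.516,-.149,.050,74)"
```

```text
t 3.58 tcp [ 0.5161 -0.1492  0.2341] grasp [ 0.5165 -0.1492  0.0701] jaw 73.62 tilt 0.15 w_mm 86.8
 q [-0.25  0.26  0.54  1.94 -0.16  0.98  1.65] F [-0.51  0.33  0.36] M [-0.022 -0.072 -0.007]
 shift cm [0.02 0.02 2.01] toolx [-0.96  0.28 -0.  ] tooly [0.28 0.96 0.  ]
 az for jaw: -0.007
 level turn [ 0.0004  0.0025 -0.    ]
```

Request:
play_rows(targets="0 0 1 0 0.002 0 1;0.1 0 1 0 0.003 0 1;0 0 0 0 0 0 1")

```text
time: 3.95
position: [0.515, -0.1488, 0.2129]
tool_rot: [-0.447, -3.107, -0.002]
ft_force: [-0.5, 0.1, -0.9]
grip_width: 1.001
```

```bash
python3 -c "
from h import *
gg(.516,-.149,.050,74)
im=snap('side'); crop(im,250,120,450,280,4,'s3.png')"
```

```text
t 3.95 tcp [ 0.515  -0.1488  0.2129] grasp [ 0.5147 -0.1486  0.0489] jaw 73.63 tilt 0.15 w_mm 87.1
 q [-0.24  0.29  0.54  1.95 -0.18  0.95  1.67] F [-0.55  0.11 -0.93] M [ 0.02  -0.077 -0.006]
 shift cm [-0.1   0.01 -0.11] toolx [-0.96  0.28  0.  ] tooly [0.28 0.96 0.  ]
 az for jaw: -0.007
 level turn [ 0.0007 -0.0025  0.    ]
```

View pics/s3.png

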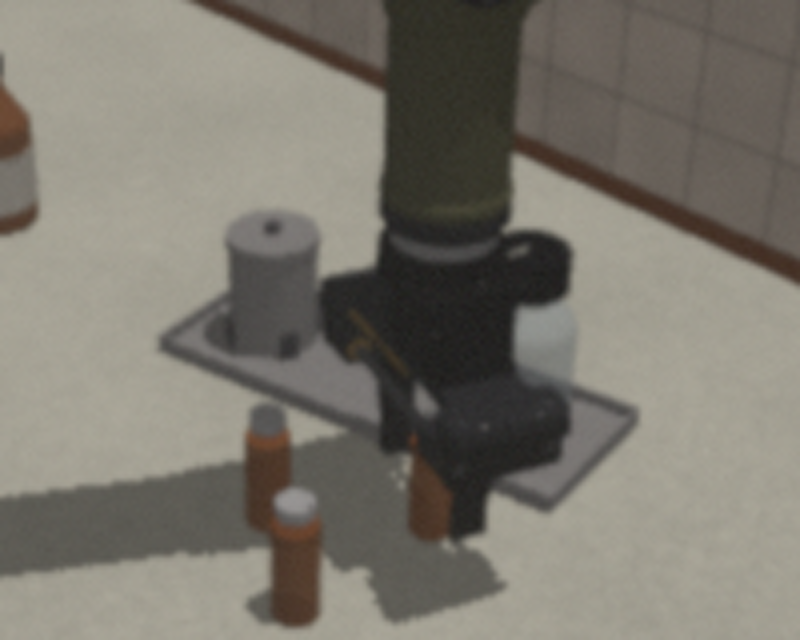

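The vial (crop 430,490) stands between the fingers at (395,440) and (468,510), still upright. Closing now.

Request:
play_rows(targets="0 0 0 0 0 0 -0.2;0 0 0 0 0 0 -0.5;0 0 0 0 0 0 -0.5;0 0 0 0 0 0 -0.5;0 0 0 0 0 0 -0.5;0 0 0 0 0 0 -0.5", newtons=15)

```text
time: 4.75
position: [0.5157, -0.149, 0.2139]
tool_rot: [-0.447, -3.109, -0.002]
ft_force: [-0.5, 1.1, -0.1]
grip_width: 0.396
```

```bash
python3 -c "
from h import *
gg(.516,-.149,.050,74)"
```

```text
t 4.75 tcp [ 0.5157 -0.149   0.2139] grasp [ 0.5156 -0.1488  0.0499] jaw 73.62 tilt 0.06 w_mm 34.5
 q [-0.24  0.29  0.54  1.95 -0.18  0.95  1.67] F [-0.49  1.05 -0.11] M [ 0.012 -0.063 -0.071]
 shift cm [-0.03  0.01 -0.01] toolx [-0.96  0.28  0.  ] tooly [0.28 0.96 0.  ]
 az for jaw: -0.007
 level turn [ 0.0009 -0.0005 -0.    ]
```

Request:
play_rows(targets="0 0 0 0 0 0 -0.7;0 0 0 0 0 0 -0.7;0 0 0 0 0 0 -0.7")

```text
time: 5.12
position: [0.5156, -0.149, 0.2139]
tool_rot: [-0.447, -3.109, -0.002]
ft_force: [-0.4, 0.0, 0.1]
grip_width: 0.337
```

Request:
play_rows(targets="0 0 0 0 0 0 -0.7")

```text
time: 5.25
position: [0.5157, -0.149, 0.2139]
tool_rot: [-0.447, -3.109, -0.002]
ft_force: [0.6, 0.2, -0.2]
grip_width: 0.341
```

Width reads 29.5 mm, so it is holding the 30 mm vial. Lifting.

Request:
play_rows(targets="0 0 -1 0 0 0 -0.7;0 0 -2 0 0 0 -0.7;0 0 -2.5 0 0 0 -0.7;0 0 -2.5 0 0 0 -0.7;0 0 -2 0 0 0 -0.7;0 0 0 0 0 0 -0.7")

```text
time: 6.0
position: [0.5153, -0.1495, 0.3192]
tool_rot: [-0.449, -3.109, -0.001]
ft_force: [-0.3, -0.1, -1.9]
grip_width: 0.34
```

Run:
```python
from h import *
gg(.605,-.011,.145,14)
# side-camera centre of v1 cap before, for calibration bias
for n,b in (('side',(346,215,372,245)),('top',(345,190,366,211))):
    pass
s=dict(np.load('last_side.npz')); im=snap('side'); crop(im,250,100,450,260,4,'s4.png')
```

```text
t 6.0 tcp [ 0.5153 -0.1495  0.3192] grasp [ 0.5153 -0.1494  0.1552] jaw 73.57 tilt 0.05 w_mm 29.5
 q [-0.28  0.15  0.56  1.86 -0.09  1.16  1.6 ] F [-0.32 -0.14 -1.93] M [-0.008  0.02   0.02 ]
 shift cm [-4.69 15.82  1.03] toolx [-0.96  0.28  0.  ] tooly [0.28 0.96 0.  ]
 az for jaw: 1.04
 level turn [ 0.0009 -0.0002  0.    ]
```

View pics/s4.png

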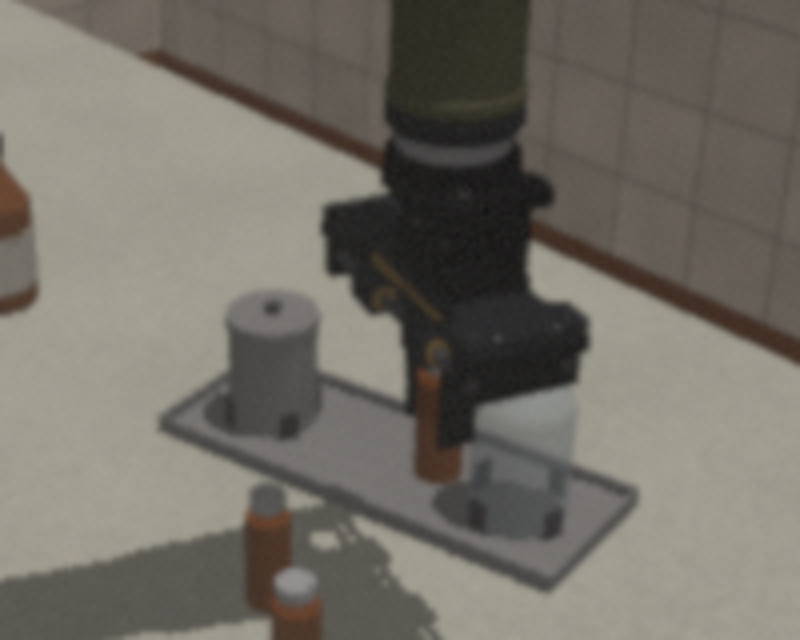

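The vial is lifted and upright between the fingers (crop 435,420), with the other two vials untouched. I'm moving it to the tray centre and then turning the jaws along tray x.

Request:
play_rows(targets="-0.7 2 0 0 0 0 -0.7;-1 3.5 0 0 0 0 -0.7;-1 3.5 0 0 0 0 -0.7;-1 3.5 0 0 0 0 -0.7;-0.7 2.4 0 0 0 0 -0.7;0 0 0 0 0 0.15 -0.7;0 0 0 0 0 0.18 -0.7;0 0 0 0 0 0.18 -0.7;0 0 0 0 0 0.18 -0.7;0 0 0 0 0 0.18 -0.7;0 0 0 0 0 0.15 -0.7;0 0 0 0 0 0 -0.7")

```text
time: 7.55
position: [0.6037, -0.0015, 0.3054]
tool_rot: [-1.931, -2.457, 0.018]
ft_force: [-0.1, 0.7, -0.8]
grip_width: 0.34
```

Run:
```python
from h import *
gg(.605,-.011,.055,14)
```

```text
t 7.55 tcp [ 0.6037 -0.0015  0.3054] grasp [ 0.6004 -0.0014  0.1414] jaw 13.68 tilt 1.14 w_mm 29.6
 q [-0.55  0.34  0.62  1.71 -0.21  1.19  0.36] F [-0.09  0.69 -0.8 ] M [-0.05   0.046 -0.   ]
 shift cm [-1.    0.07  8.63] toolx [-0.24  0.97  0.01] tooly [ 0.97  0.24 -0.02]
 az for jaw: -0.006
 level turn [-0.019  -0.0057  0.    ]
```

Request:
play_rows(targets="-1 0.05 0 -0.019 -0.006 -0.006 -0.7;0 0 2 0 0 0 -0.7;0 0 2 0 0 0 -0.7;0 0 0 0 0 0 -0.7")

```text
time: 8.05
position: [0.6062, -0.0119, 0.261]
tool_rot: [-1.926, -2.481, 0.002]
ft_force: [0.2, 0.8, -0.2]
grip_width: 0.343
```

Run:
```python
from h import *
gg(.605,-.011,.055,14)
im=snap('side'); crop(im,260,110,440,250,4.4,'s5.png')
t=snap('top'); crop(t,240,100,400,240,4.5,'t5.png')
```

```text
t 8.05 tcp [ 0.6062 -0.0119  0.261 ] grasp [ 0.606 -0.012  0.097] jaw 14.36 tilt 0.07 w_mm 29.8
 q [-0.52  0.38  0.61  1.75 -0.24  1.09  0.41] F [ 0.21  0.76 -0.21] M [-0.051  0.041  0.003]
 shift cm [ 0.12 -0.09  4.2 ] toolx [-0.25  0.97 -0.  ] tooly [ 0.97  0.25 -0.  ]
 az for jaw: 0.006
 level turn [-0.0012  0.0004 -0.    ]
```

View pics/s5.png

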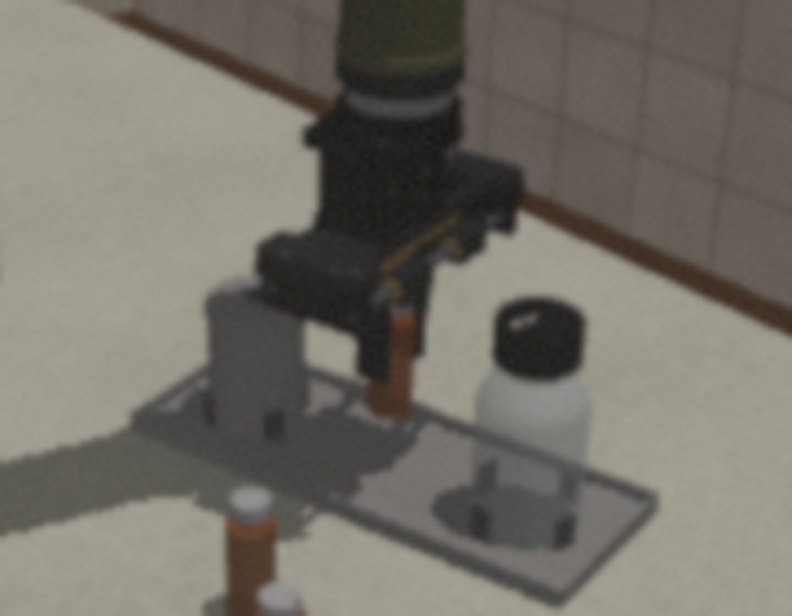

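View pics/t5.png

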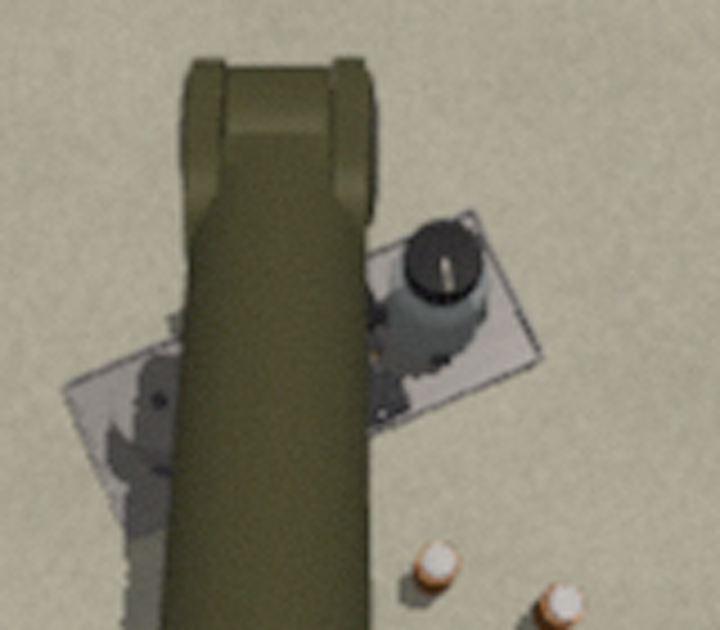

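Run:
```python
from h import *
s=load('side'); f=lambda X:((proj(s,X)-[260,110])*4.4).round(0)
print('vial base ctr',f((.606,-.012,.047)),'top of pad line', f((.606,-.012,.06)))
c=np.array((.6048,-.0106)); 
for a in (14.2,):
  ux=np.array((np.cos(np.radians(a)),np.sin(np.radians(a)))); uy=np.array((-ux[1],ux[0]))
  for sx,sy in ((-1,-1),(1,-1),(1,1),(-1,1)):
    p=c+sx*.062*ux+sy*.165*uy; print(sx,sy,f((*p,.014)))
  print('cap top',f((*(c-uy*.105),.1495)),'can top',f((*(c+uy*.105),.1)))
```

```text
vial base ctr [386. 408.] top of pad line [386. 391.]
-1 -1 [557. 590.]
1 -1 [654. 493.]
1 1 [240. 339.]
-1 1 [129. 412.]
cap top [536. 316.] can top [253. 290.]
```

Against the side picture, the vial base (391,410), cap top (540,316) and tray corners are all offset by the same +4 px from my predictions. The calibration bias therefore cancels, and the vial is centred within about 1 mm. Lowering.

Request:
play_rows(targets="0.12 -0.09 1.5 -0.001 0 0 -0.7;0 0 1.3 0 0 0 -0.7;0 0 0.6 0 0 0 -0.7;0 0 0 0 0 0 -0.7")

```text
time: 8.65
position: [0.6063, -0.0107, 0.2274]
tool_rot: [1.923, 2.48, 0.005]
ft_force: [0.2, 0.1, -1.0]
grip_width: 0.337
```

Run:
```python
from h import *
gg(.605,-.011,.054,14)
```

```text
t 8.65 tcp [ 0.6063 -0.0107  0.2274] grasp [ 0.6071 -0.0106  0.0634] jaw 14.4 tilt 0.27 w_mm 29.4
 q [-0.51  0.42  0.59  1.78 -0.27  1.02  0.43] F [ 0.17  0.08 -0.99] M [-0.016 -0.005 -0.023]
 shift cm [ 0.   -0.14  0.94] toolx [-0.25  0.97 -0.  ] tooly [0.97 0.25 0.  ]
 az for jaw: 0.007
 level turn [0.0046 0.0008 0.    ]
```

Request:
play_rows(targets="0 -0.14 0.5 0.005 0.001 0 -0.7;0 0 0.25 0 0 0 -0.7;0 0 0 0 0 0 -0.7")

```text
time: 9.02
position: [0.6052, -0.0111, 0.22]
tool_rot: [1.925, 2.482, 0.0]
ft_force: [-0.2, 0.0, -0.6]
grip_width: 0.34
```

Run:
```python
from h import *
gg(.605,-.011,.054,14)
```

```text
t 9.03 tcp [ 0.6052 -0.0111  0.22  ] grasp [ 0.6053 -0.0111  0.056 ] jaw 14.4 tilt 0.02 w_mm 29.5
 q [-0.51  0.43  0.59  1.78 -0.28  1.01  0.44] F [-0.18  0.02 -0.56] M [-0.053  0.097  0.027]
 shift cm [ 0.02 -0.02  0.2 ] toolx [-0.25  0.97  0.  ] tooly [0.97 0.25 0.  ]
 az for jaw: 0.007
 level turn [ 0.0003 -0.      0.    ]
```

Request:
play_rows(targets="0 0 0.12 0 0 0 -0.7;0 0 0 0 0 0 -0.7")

```text
time: 9.28
position: [0.6054, -0.0111, 0.2191]
tool_rot: [1.925, 2.482, 0.001]
ft_force: [-0.3, -0.4, -0.9]
grip_width: 0.337
```

Request:
play_rows(targets="0 0 0.1 0 0 0 -0.7;0 0 0 0 0 0 -0.7")

```text
time: 9.52
position: [0.6055, -0.0111, 0.2182]
tool_rot: [1.925, 2.482, 0.002]
ft_force: [-0.5, -0.9, -1.0]
grip_width: 0.341
```

Request:
play_rows(targets="0 0 0.08 0 0 0 -0.7;0 0 0 0 0 0 -0.7")

```text
time: 9.78
position: [0.6057, -0.0112, 0.218]
tool_rot: [1.925, 2.481, 0.003]
ft_force: [-0.2, 0.4, -0.2]
grip_width: 0.346
```

Request:
play_rows(targets="0 0 0.08 0 0 0 -0.7;0 0 0 0 0 0 -0.7")

```text
time: 10.02
position: [0.6058, -0.0113, 0.218]
tool_rot: [1.925, 2.481, 0.003]
ft_force: [-0.2, -0.8, -0.4]
grip_width: 0.342
```

Run:
```python
from h import *
gg(.605,-.011,.054,14)
im=snap('side'); crop(im,300,140,420,240,6.5,'s6.png')
```

```text
t 10.03 tcp [ 0.6058 -0.0113  0.218 ] grasp [ 0.6061 -0.0111  0.054 ] jaw 14.39 tilt 0.13 w_mm 29.8
 q [-0.5   0.43  0.59  1.78 -0.28  1.01  0.44] F [-0.22 -0.79 -0.42] M [-0.049  0.073  0.023]
 shift cm [ 0.05 -0.07 -0.  ] toolx [-0.25  0.97  0.  ] tooly [0.97 0.25 0.  ]
 az for jaw: 0.007
 level turn [ 0.0022 -0.0004  0.    ]
```

View pics/s6.png

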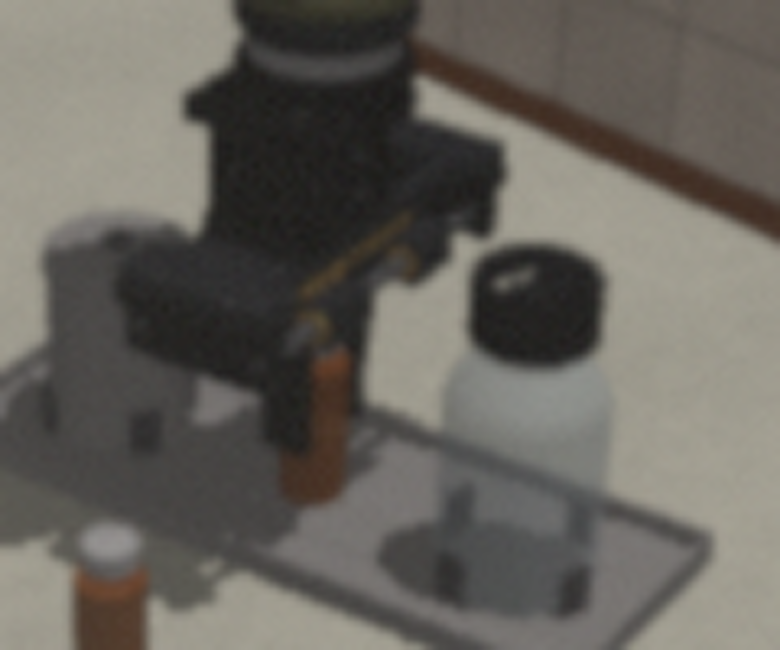

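z stopped at 0.218 despite further commands, which is exactly the expected contact height, and the base sits on the tray floor at crop (313,492). Releasing.

Request:
play_rows(targets="0 0 0 0 0 0 -0.2;0 0 0 0 0 0 -0.1;0 0 0 0 0 0 0.2;0 0 0 0 0 0 0.4;0 0 0 0 0 0 0.6;0 0 0 0 0 0 0.6")

```text
time: 10.82
position: [0.6058, -0.0112, 0.2173]
tool_rot: [1.925, 2.481, 0.003]
ft_force: [0.4, 0.5, -0.0]
grip_width: 0.769
```

Run:
```python
from h import *
gg(.606,-.011,.23,14)
im=snap('side'); crop(im,300,140,420,240,6.5,'s7.png')
```

```text
t 10.82 tcp [ 0.6058 -0.0112  0.2173] grasp [ 0.6062 -0.0111  0.0533] jaw 14.4 tilt 0.13 w_mm 66.9
 q [-0.5   0.43  0.59  1.78 -0.28  1.01  0.44] F [ 0.44  0.52 -0.02] M [-0.047  0.021  0.02 ]
 shift cm [ 1.000e-02  6.000e-02 -1.767e+01] toolx [-0.25  0.97  0.  ] tooly [0.97 0.25 0.  ]
 az for jaw: 0.007
 level turn [ 0.0022 -0.      0.    ]
```

View pics/s7.png

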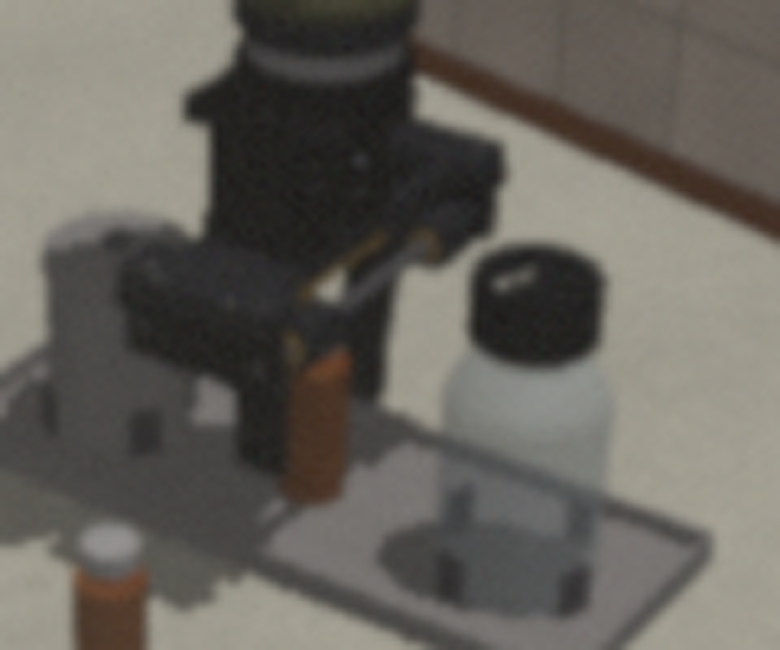

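The vial stands free (crop 317,440) between the open fingers. Retreating straight up.

Request:
play_rows(targets="0 0 -0.5 0 0 0 0.6;0 0 -1 0 0 0 0.6;0 0 -2 0 0 0 0.6;0 0 -2 0 0 0 0.6;0 0 -3 0 0 0 0.6;0 0 -3 0 0 0 0.6;0 0 -3 0 0 0 0.6;0 0 -3 0 0 0 0.6;0 0 0 0 0 0 0.6")

```text
time: 12.0
position: [0.6052, -0.0129, 0.4092]
tool_rot: [1.923, 2.474, 0.014]
ft_force: [0.4, 0.5, 0.3]
grip_width: 0.798
```

Run:
```python
from h import *
gg(.630,-.112,.23,80)
im=snap('side'); crop(im,260,110,440,250,4.4,'s8.png')
```

```text
t 12.0 tcp [ 0.6052 -0.0129  0.4092] grasp [ 0.6072 -0.0126  0.2452] jaw 14.28 tilt 0.71 w_mm 69.4
 q [-0.56  0.25  0.65  1.59 -0.15  1.34  0.35] F [0.36 0.51 0.31] M [-0.085  0.01  -0.018]
 shift cm [-10.21  -0.06   1.53] toolx [-0.25  0.97 -0.  ] tooly [0.97 0.25 0.01]
 az for jaw: -1.147
 level turn [0.0124 0.0009 0.    ]
```

View pics/s8.png

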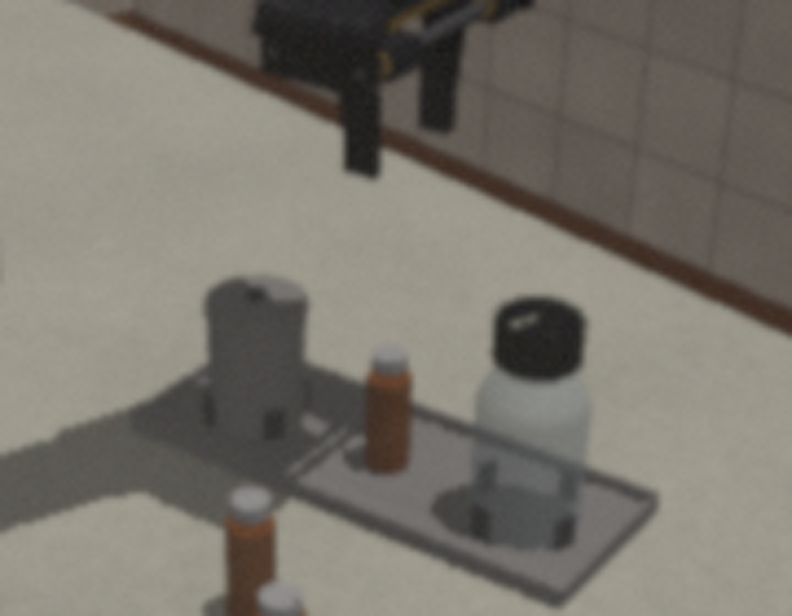

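The vial stands upright alone in the tray at (388,410), between canister and bottle. Next I'll move over the cap and wind the wrist counter-clockwise, so that one grip covers the whole screwing range.

Request:
play_rows(targets="-2 0 0 0.012 0.001 0 0.6;-3 0 0 0 0 0 0.6;-3 0 0 0 0 0 0.6;-2.2 0 0 0 0 0 0.6;0 0 0 0 0 -0.1 0.6;0 0 0 0 0 -0.18 0.6;0 0 0 0 0 -0.18 0.6;0 0 0 0 0 -0.18 0.6;0 0 0 0 0 -0.18 0.6;0 0 0 0 0 -0.18 0.6;0 0 0 0 0 -0.18 0.6;0 0 0 0 0 -0.1 0.6;0 0 0 0 0 0 0.6")

```text
time: 13.68
position: [0.6257, -0.1138, 0.3947]
tool_rot: [-0.002, -3.115, -0.002]
ft_force: [0.1, 0.7, 0.4]
grip_width: 0.799
```

Run:
```python
from h import *
gg(.630,-.112,.140,90)
im=snap('side')
s=im
print(proj(s,(.605,-.011,.004)),proj(s,(.630,-.112,.004)),proj(s,(.579,.0905,.004)))
Q=cloud(im)
def cen(u0,v0,u1,v1,lo,hi):
    q=Q[v0:v1,u0:u1].reshape(-1,3);q=q[(q[:,2]>lo)&(q[:,2]<hi)];return ((q.min(0)+q.max(0))/2).round(4),len(q)
print('vialcap',cen(340,185,358,200,.08,.1))
crop(im,260,90,440,230,4.4,'s9.png')
```

```text
t 13.68 tcp [ 0.6257 -0.1138  0.3947] grasp [ 0.6213 -0.1136  0.2307] jaw 89.91 tilt 1.55 w_mm 69.5
 q [-0.24  0.32  0.48  1.51 -0.15  1.37  1.82] F [0.13 0.69 0.43] M [ 0.008 -0.022 -0.001]
 shift cm [-0.67  0.17  9.05] toolx [-1.    0.    0.03] tooly [0. 1. 0.]
 az for jaw: -0.001
 level turn [ 0.0013 -0.027  -0.    ]
[346.71686821 215.35137824] [377.96493807 227.88223566] [317.86963741 203.97134176]
vialcap (array([ 0.6064, -0.013 ,  0.0866]), 50)
```

View pics/s9.png

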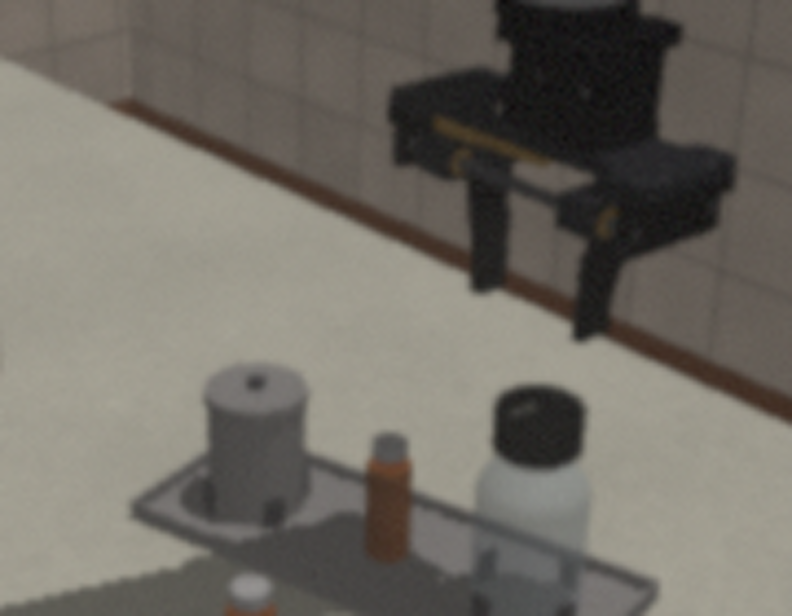

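Request:
play_rows(targets="-0.67 0.15 2 0.001 -0.027 0 0.6;0 0 2 0 0 0 0.6;0 0 1 0 0 0 0.6;0 0 0 0 0 0 0.6")

```text
time: 14.22
position: [0.6317, -0.1121, 0.3425]
tool_rot: [-0.014, -3.141, -0.0]
ft_force: [0.1, 0.1, 0.8]
grip_width: 0.801
```

Run:
```python
from h import *
gg(.630,-.1125,.140,90)
```

```text
t 14.22 tcp [ 0.6317 -0.1121  0.3425] grasp [ 0.6316 -0.1121  0.1785] jaw 89.5 tilt 0.03 w_mm 69.7
 q [-0.24  0.36  0.47  1.57 -0.17  1.25  1.82] F [0.15 0.1  0.85] M [ 0.008 -0.033 -0.036]
 shift cm [ 0.17 -0.04  3.85] toolx [-1.    0.01  0.  ] tooly [0.01 1.   0.  ]
 az for jaw: -0.009
 level turn [ 0.     -0.0005  0.    ]
```

Tips are at 0.16, just above the cap. Descending in two steps.

Request:
play_rows(targets="0.17 -0.04 1 0 0 0 0.6;0 0 1 0 0 0 0.6;0 0 0 0 0 0 0.6")

```text
time: 14.6
position: [0.6302, -0.1126, 0.3224]
tool_rot: [0.015, 3.14, -0.0]
ft_force: [-0.0, 0.0, -0.4]
grip_width: 0.799
```

Run:
```python
from h import *
gg(.630,-.1125,.140,90)
im=snap('side'); crop(im,320,110,440,210,6.5,'s10.png')
```

```text
t 14.6 tcp [ 0.6302 -0.1126  0.3224] grasp [ 0.6304 -0.1127  0.1584] jaw 89.45 tilt 0.06 w_mm 69.5
 q [-0.24  0.37  0.47  1.6  -0.18  1.21  1.83] F [-0.04  0.03 -0.38] M [ 0.027  0.015 -0.006]
 shift cm [0.02 0.01 1.84] toolx [-1.    0.01 -0.  ] tooly [ 0.01  1.   -0.  ]
 az for jaw: -0.01
 level turn [-0.0001  0.0011 -0.    ]
```

View pics/s10.png

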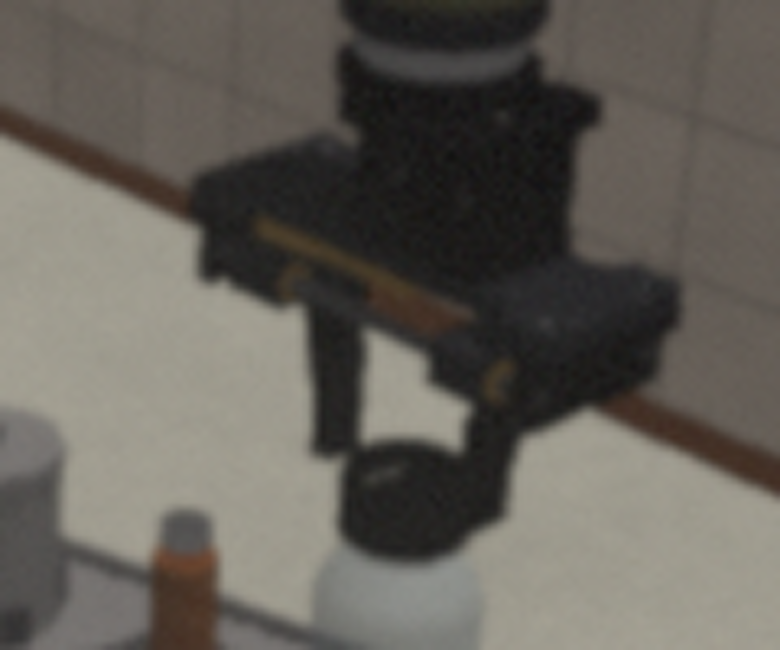

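The fingers, at (338,400) and (490,480), straddle the cap (405,500) evenly, with the vial at (187,590) clear. I'm finishing the descent and gripping.

Request:
play_rows(targets="0 0 1 0 0 0 0.6;0 0 0.8 0 0.001 0 0.6;0 0 0 0 0 0 0.4;0 0 0 0 0 0 0.2;0 0 0 0 0 0 0;0 0 0 0 0 0 0;0 0 0 0 0 0 -0.2;0 0 0 0 0 0 -0.2;0 0 0 0 0 0 -0.2", newtons=30)

```text
time: 15.78
position: [0.6306, -0.1128, 0.3042]
tool_rot: [0.015, 3.14, -0.0]
ft_force: [0.5, -0.3, -1.3]
grip_width: 0.587
```

Run:
```python
from h import *
gg(.630,-.1125,.140,90)
```

```text
t 15.78 tcp [ 0.6306 -0.1128  0.3042] grasp [ 0.6309 -0.1129  0.1402] jaw 89.45 tilt 0.11 w_mm 51.1
 q [-0.23  0.39  0.46  1.62 -0.18  1.18  1.83] F [ 0.49 -0.3  -1.25] M [ 0.06   0.    -0.051]
 shift cm [0.06 0.03 0.02] toolx [-1.    0.01 -0.  ] tooly [ 0.01  1.   -0.  ]
 az for jaw: -0.01
 level turn [-0.0003  0.0019  0.    ]
```

Gripped at 51 mm. Screwing clockwise (+az) in small batches while watching force and moment.

Request:
play_rows(targets="0 0 0 0 0 0.1 -0.2;0 0 0.01 0 0 0.12 -0.2;0 0 0.01 0 0 0.12 -0.2;0 0 0 0 0 0 -0.2")

```text
time: 16.27
position: [0.6306, -0.1128, 0.304]
tool_rot: [0.559, 3.089, -0.0]
ft_force: [1.1, 0.2, -0.6]
grip_width: 0.592
```

Run:
```python
from h import *
gg(.6309,-.1129,.140)
im=snap('side'); crop(im,320,110,440,210,6.5,'s11.png')
```

```text
t 16.27 tcp [ 0.6306 -0.1128  0.304 ] grasp [ 0.6309 -0.1129  0.14  ] jaw 69.48 tilt 0.11 w_mm 51.5
 q [-0.28  0.39  0.52  1.62 -0.21  1.18  1.5 ] F [ 1.05  0.16 -0.57] M [ 0.019 -0.002 -0.125]
 shift cm [-0.03  0.    0.  ] toolx [-0.94  0.35 -0.  ] tooly [0.35 0.94 0.  ]
 level turn [0.0001 0.002  0.    ]
```

View pics/s11.png

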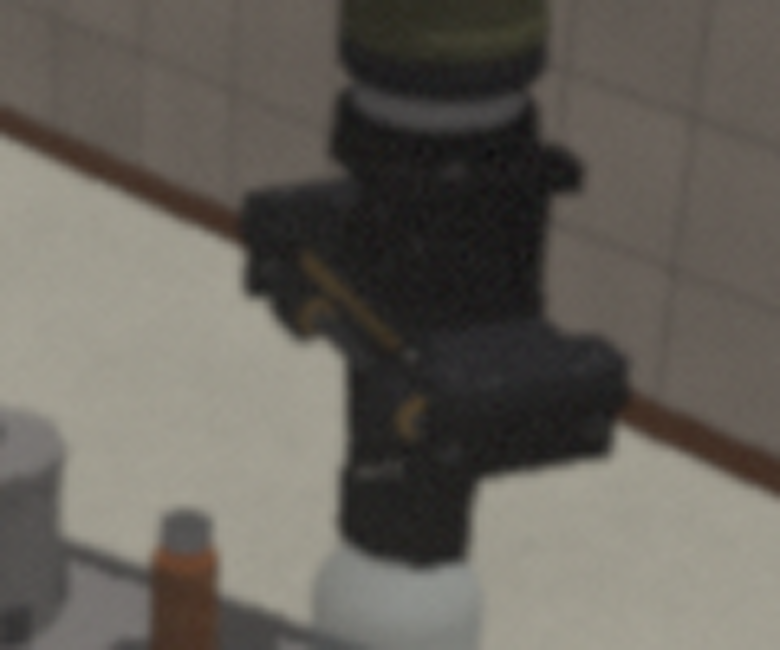

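Mz reads −0.125 N m, so the cap is turning with the jaws. The white line shows at (380,470). Continuing.

Request:
play_rows(targets="0 0 0.01 0 0 0.14 -0.2;0 0 0.01 0 0.002 0.15 -0.2;0 0 0.01 0 0 0.15 -0.2;0 0 0.01 0 0 0.15 -0.2;0 0 0 0 0 0 -0.2")

```text
time: 16.95
position: [0.6307, -0.113, 0.3036]
tool_rot: [1.44, 2.791, 0.001]
ft_force: [0.2, -0.6, -0.3]
grip_width: 0.59
```

Run:
```python
from h import *
gg(.6309,-.1129,.140)
```

```text
t 16.95 tcp [ 0.6307 -0.113   0.3036] grasp [ 0.6309 -0.113   0.1396] jaw 35.43 tilt 0.05 w_mm 51.4
 q [-0.36  0.41  0.63  1.62 -0.26  1.19  0.95] F [ 0.23 -0.64 -0.33] M [-0.14  -0.027 -0.155]
 shift cm [-0.    0.02 -0.04] toolx [-0.58  0.81 -0.  ] tooly [0.81 0.58 0.  ]
 level turn [0.0007 0.0004 0.    ]
```

Request:
play_rows(targets="0 0 0.01 0 0 0.14 -0.2;0 0 0.01 0 0 0.15 -0.2;0 0 0.01 0 0 0.15 -0.2;0 0 0.01 0 0 0.15 -0.2;0 0 0 0 0 0 -0.2")

```text
time: 17.58
position: [0.6307, -0.1131, 0.3033]
tool_rot: [2.183, 2.258, 0.001]
ft_force: [0.5, -0.2, -0.9]
grip_width: 0.589
```

Run:
```python
from h import *
gg(.6309,-.1129,.140)
im=snap('side'); crop(im,320,110,440,210,6.5,'s12.png')
```

```text
t 17.57 tcp [ 0.6307 -0.1131  0.3033] grasp [ 0.6308 -0.113   0.1393] jaw 1.94 tilt 0.05 w_mm 51.3
 q [-0.44  0.44  0.74  1.62 -0.31  1.2   0.4 ] F [ 0.45 -0.21 -0.89] M [-0.176  0.018 -0.046]
 shift cm [ 0.02  0.02 -0.07] toolx [-0.03  1.    0.  ] tooly [1.   0.03 0.  ]
 level turn [ 0.0008 -0.0002 -0.    ]
```

View pics/s12.png

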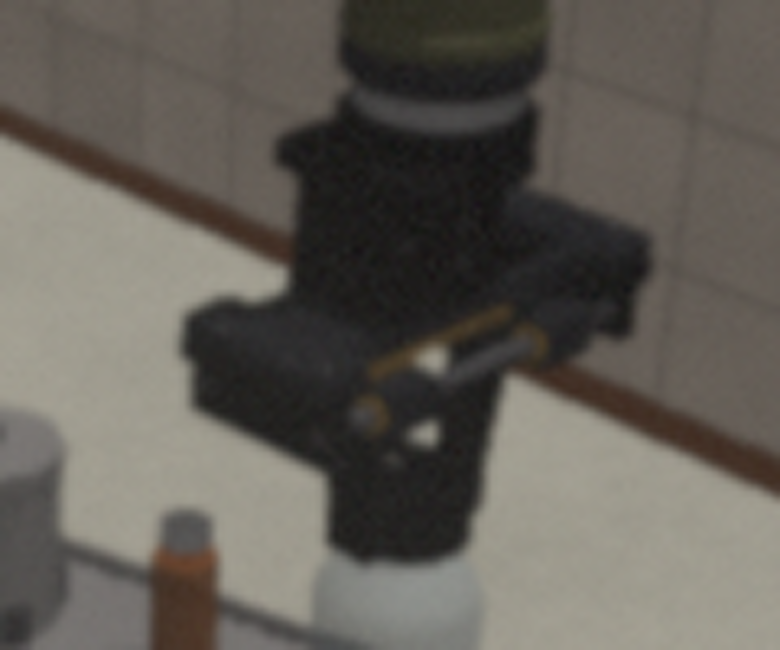

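1.53 rad so far, with the cap following and z falling 0.9 mm as expected. The stop can come from 1.95 rad on, so I'm switching to smaller batches.

Request:
play_rows(targets="0 0 0.01 0 0 0.14 -0.2;0 0 0.01 0 0 0.15 -0.2;0 0 0 0 0 0.1 -0.2;0 0 0 0 0 0 -0.2")

```text
time: 18.12
position: [0.6306, -0.1132, 0.303]
tool_rot: [-2.572, -1.803, -0.002]
ft_force: [-0.3, 0.1, -1.6]
grip_width: 0.589
```

Run:
```python
from h import *
gg(.6309,-.1129,.140)
```

```text
t 18.12 tcp [ 0.6306 -0.1132  0.303 ] grasp [ 0.6307 -0.113   0.139 ] jaw -19.95 tilt 0.08 w_mm 51.3
 q [-0.49  0.46  0.81  1.63 -0.36  1.21  0.05] F [-0.34  0.08 -1.64] M [-0.165  0.079 -0.054]
 shift cm [ 0.04  0.02 -0.1 ] toolx [0.34 0.94 0.  ] tooly [ 0.94 -0.34  0.  ]
 level turn [ 0.0005 -0.0013  0.    ]
```

Request:
play_rows(targets="0 0 0.01 0 0 0.12 -0.2;0 0 0 0 0 0.12 -0.2;0 0 0 0 0 0 -0.2")

```text
time: 18.5
position: [0.6305, -0.1133, 0.3029]
tool_rot: [-2.763, -1.493, -0.003]
ft_force: [0.3, -0.5, -1.9]
grip_width: 0.592
```

Run:
```python
from h import *
gg(.6309,-.1129,.140)
```

```text
t 18.5 tcp [ 0.6305 -0.1133  0.3029] grasp [ 0.6307 -0.1131  0.1389] jaw -33.24 tilt 0.11 w_mm 51.5
 q [-0.52  0.48  0.86  1.63 -0.38  1.21 -0.16] F [ 0.33 -0.54 -1.87] M [-0.198  0.139 -0.08 ]
 shift cm [ 0.06  0.01 -0.11] toolx [0.55 0.84 0.  ] tooly [ 0.84 -0.55 -0.  ]
 level turn [-0.0001 -0.0019 -0.    ]
```

Request:
play_rows(targets="0 0 0.01 0 0 0.12 -0.2;0 0 0.01 0 0 0.12 -0.2;0 0 0 0 0 0 -0.2")

```text
time: 18.88
position: [0.6305, -0.1134, 0.3027]
tool_rot: [-2.916, -1.164, -0.003]
ft_force: [0.1, 0.4, -0.4]
grip_width: 0.595
```

Run:
```python
from h import *
gg(.6309,-.1129,.140)
```

```text
t 18.88 tcp [ 0.6305 -0.1134  0.3027] grasp [ 0.6307 -0.113   0.1387] jaw -46.47 tilt 0.14 w_mm 51.8
 q [-0.55  0.5   0.91  1.63 -0.41  1.22 -0.37] F [ 0.08  0.39 -0.42] M [-0.197  0.11  -0.118]
 shift cm [ 0.06 -0.01 -0.13] toolx [0.72 0.69 0.  ] tooly [ 0.69 -0.72 -0.  ]
 level turn [-0.0009 -0.0022  0.    ]
```

Request:
play_rows(targets="0 0 0.01 0 0 0.12 -0.2;0 0 0.01 0 0 0.12 -0.2;0 0 0 0 0 0 -0.2")

```text
time: 19.25
position: [0.6306, -0.1132, 0.3029]
tool_rot: [-3.028, -0.83, -0.002]
ft_force: [-0.5, -0.9, -1.0]
grip_width: 0.591
```

Run:
```python
from h import *
gg(.6309,-.1129,.140)
```

```text
t 19.25 tcp [ 0.6306 -0.1132  0.3029] grasp [ 0.6307 -0.1129  0.1389] jaw -59.33 tilt 0.09 w_mm 51.4
 q [-0.58  0.52  0.96  1.63 -0.44  1.23 -0.57] F [-0.49 -0.87 -1.05] M [-0.213  0.179  0.37 ]
 shift cm [ 0.04 -0.01 -0.11] toolx [0.86 0.51 0.  ] tooly [ 0.51 -0.86 -0.  ]
 level turn [-0.001  -0.0013  0.    ]
```

Mz jumped to +0.37 N m and z has stopped falling, which suggests the stop. I'll confirm with a small push.

Request:
play_rows(targets="0 0 0 0 0 0.05 -0.2;0 0 0 0 0 0 -0.2")

```text
time: 19.5
position: [0.6307, -0.1131, 0.303]
tool_rot: [-3.044, -0.772, -0.001]
ft_force: [0.0, -0.7, -0.6]
grip_width: 0.595
```

Run:
```python
from h import *
gg(.6309,-.1129,.140)
```

```text
t 19.5 tcp [ 0.6307 -0.1131  0.303 ] grasp [ 0.6308 -0.1129  0.139 ] jaw -61.54 tilt 0.08 w_mm 51.7
 q [-0.59  0.52  0.96  1.63 -0.45  1.23 -0.6 ] F [ 0.   -0.72 -0.6 ] M [-0.224  0.188  0.488]
 shift cm [ 0.02 -0.01 -0.1 ] toolx [0.88 0.48 0.  ] tooly [ 0.48 -0.88 -0.  ]
 level turn [-0.0007 -0.0011 -0.    ]
```

Request:
play_rows(targets="0 0 0 0 0 0.05 -0.2;0 0 0 0 0 0 -0.2")

```text
time: 19.75
position: [0.6308, -0.113, 0.303]
tool_rot: [-3.06, -0.709, -0.001]
ft_force: [0.3, -1.5, -1.0]
grip_width: 0.59
```

Run:
```python
from h import *
gg(.6309,-.1129,.140)
im=snap('side'); crop(im,320,110,440,210,6.5,'s13.png')
```

```text
t 19.75 tcp [ 0.6308 -0.113   0.303 ] grasp [ 0.6309 -0.1129  0.139 ] jaw -63.9 tilt 0.06 w_mm 51.4
 q [-0.59  0.52  0.97  1.63 -0.45  1.23 -0.64] F [ 0.28 -1.47 -1.04] M [-0.266  0.182  0.87 ]
 shift cm [ 0.02 -0.   -0.1 ] toolx [0.9  0.44 0.  ] tooly [ 0.44 -0.9  -0.  ]
 level turn [-0.0006 -0.001   0.    ]
```

View pics/s13.png

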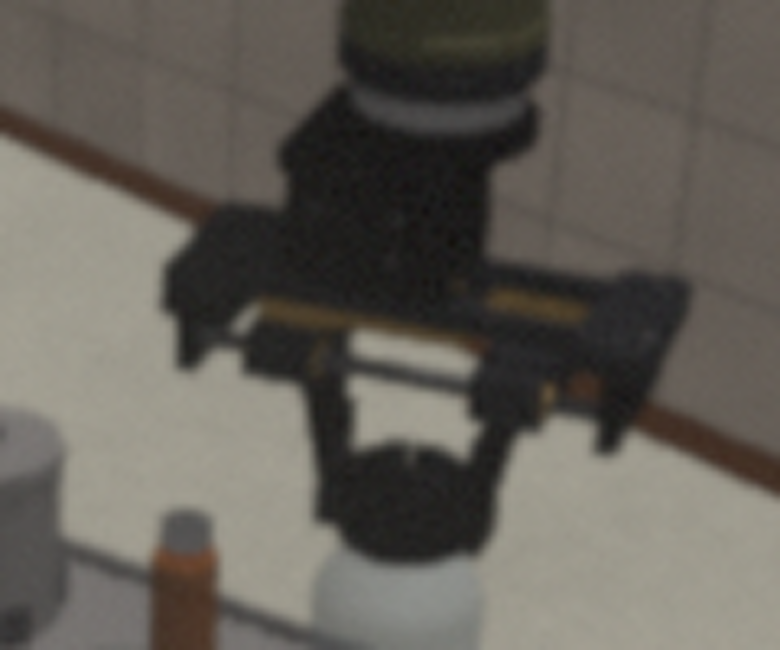

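The moment is climbing (0.37, 0.49, 0.87 N m), so the cap is bottomed and the jaws are winding up or slipping. The line now shows at (411,455). I'll reverse in tiny steps and see where the moment crosses zero, which separates windup from slip.

Request:
play_rows(targets="0 0 0 0 0 -0.03 -0.2;0 0 0 0 0 0 -0.2")

```text
time: 20.05
position: [0.6307, -0.1131, 0.303]
tool_rot: [-3.047, -0.759, -0.002]
ft_force: [0.5, -0.0, -1.8]
grip_width: 0.592
```

Run:
```python
from h import *
gg(.6309,-.1129,.140)
```

```text
t 20.05 tcp [ 0.6307 -0.1131  0.303 ] grasp [ 0.6309 -0.1128  0.139 ] jaw -62.03 tilt 0.12 w_mm 51.5
 q [-0.59  0.52  0.97  1.63 -0.45  1.23 -0.61] F [ 0.52 -0.02 -1.76] M [-0.181  0.128  0.176]
 shift cm [ 0.03 -0.01 -0.1 ] toolx [0.88 0.47 0.  ] tooly [ 0.47 -0.88 -0.  ]
 level turn [-0.0011 -0.0017  0.    ]
```

Request:
play_rows(targets="0 0 0 0 0 -0.04 -0.2;0 0 0 0 0 0 -0.2")

```text
time: 20.3
position: [0.6306, -0.1133, 0.303]
tool_rot: [-3.03, -0.822, -0.003]
ft_force: [-0.1, 0.1, -0.6]
grip_width: 0.592
```

Run:
```python
from h import *
gg(.6309,-.1129,.140)
```

```text
t 20.3 tcp [ 0.6306 -0.1133  0.303 ] grasp [ 0.6309 -0.1129  0.139 ] jaw -59.66 tilt 0.17 w_mm 51.5
 q [-0.58  0.52  0.96  1.63 -0.44  1.23 -0.57] F [-0.13  0.14 -0.63] M [-0.156  0.085  0.044]
 shift cm [ 0.04 -0.02 -0.1 ] toolx [0.86 0.51 0.  ] tooly [ 0.51 -0.86 -0.  ]
 level turn [-0.0016 -0.0026 -0.    ]
```

Request:
play_rows(targets="0 0 0 0 0 -0.04 -0.2;0 0 0 0 0 0 -0.2")

```text
time: 20.55
position: [0.6306, -0.1133, 0.303]
tool_rot: [-3.012, -0.886, -0.004]
ft_force: [0.6, 0.7, -0.9]
grip_width: 0.589
```

Run:
```python
from h import *
gg(.6309,-.1129,.140)
```

```text
t 20.55 tcp [ 0.6306 -0.1133  0.303 ] grasp [ 0.6309 -0.1128  0.139 ] jaw -57.23 tilt 0.19 w_mm 51.3
 q [-0.57  0.51  0.95  1.63 -0.44  1.23 -0.54] F [ 0.6   0.7  -0.94] M [-0.157  0.095  0.015]
 shift cm [ 0.05 -0.02 -0.1 ] toolx [0.84 0.54 0.  ] tooly [ 0.54 -0.84 -0.  ]
 level turn [-0.0017 -0.0028 -0.    ]
```

```bash
cat >> h.py <<'E'
def patch(im,z,c=(.6304,-.1125),half=.04,n=320,off=(0,0)):
    # metric bird's view of the cap-top plane: right = -y world, up = +x world
    a=np.linspace(-half,half,n); jj,ii=np.meshgrid(a,a)
    X=np.stack([c[0]-ii,c[1]-jj,np.full_like(ii,z)],-1)
    C=X@im['R'].T+im['t']; p=C@im['intrinsics'].T; m=(p[...,:2]/p[...,2:]).astype(np.float32)
    return cv2.remap(im['pixels'],m[...,0]+off[0],m[...,1]+off[1],cv2.INTER_CUBIC)
E
python3 - <<'E'
from h import *
s=load('side'); np.savez('stop_side.npz',**s)
A=dict(s); A['pixels']=cv2.imread('pics/side0.png')
T=load('top'); T['pixels']=cv2.imread('pics/top0.png')
P=[]
for im,z in((T,.150),(A,.150),(s,.148)):
    p=patch(im,z); p=np.clip(p.astype(float)*2,0,255).astype(np.uint8); P.append(p)
cv2.imwrite('pics/p1.png',cv2.resize(np.hstack(P),None,fx=.82,fy=.82))
E
```

```text
(no output)
```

View pics/p1.png

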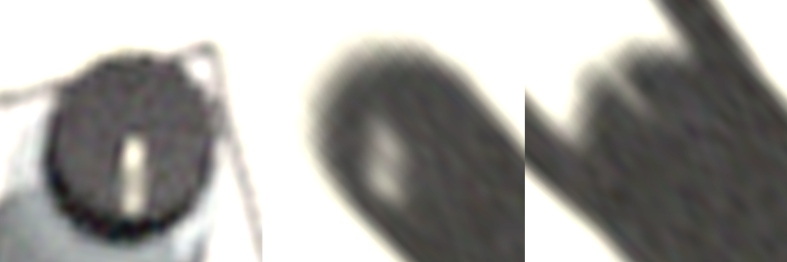

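In the metric patches the line pointed at azimuth 180° at the start and about 27° at the stop, a turn of about 153°. The jaws turned 153.3°, so there was no gross slip. To find the stop angle precisely, I'll back off a little and re-approach finely with a firmer grip.

Request:
play_rows(targets="0 0 0 0 0 0 -0.2;0 0 0 0 0 -0.08 -0.2;0 0 0 -0.002 -0.003 -0.08 -0.2;0 0 0 0 0 0 -0.2;0 0 0 0 0 0 -0.2", newtons=40)

```text
time: 21.18
position: [0.6308, -0.1129, 0.3032]
tool_rot: [-2.932, -1.129, -0.001]
ft_force: [0.1, -0.1, -0.8]
grip_width: 0.59
```

```bash
cat >> h.py <<'E'
def m():
    M=[];q=[]
    s=ctrl.get_state(); R=Ro.from_rotvec(s['tool_rot']).as_matrix()
    print('t',round(s['time'],2),'jaw',np.degrees(np.arctan2(R[1,1],R[0,1])).round(2),'Mz',s['torque'][2].round(3),'F',s['ft_force'].round(1),'z',s['position'][2].round(5),'tq7',s['joint_torque'][6].round(3),'qd7',s['qd'][6].round(4))
E
python3 -c "
from h import *
m()"
```

```text
t 21.18 jaw -47.89 Mz 0.085 F [ 0.1 -0.1 -0.8] z 0.30317 tq7 -0.088 qd7 0.0002
```

Request:
play_rows(targets="0 0 0 0 0 0.06 -0.2;0 0 0 0 0 0 -0.2")

```text
time: 21.42
position: [0.6308, -0.1128, 0.3031]
tool_rot: [2.966, 1.036, 0.001]
ft_force: [0.8, 0.8, -0.5]
grip_width: 0.589
```

```bash
python3 -c "
from h import *
m()"
```

```text
t 21.43 jaw -51.49 Mz -0.057 F [ 0.8  0.8 -0.5] z 0.30312 tq7 -0.103 qd7 0.0028
```

Request:
play_rows(targets="0 0 0 0 0 0.06 -0.2;0 0 0 0 0 0 -0.2")

```text
time: 21.68
position: [0.6308, -0.1128, 0.3031]
tool_rot: [2.996, 0.946, 0.001]
ft_force: [0.3, -0.5, -0.6]
grip_width: 0.585
```

```bash
python3 -c "
from h import *
m()"
```

```text
t 21.68 jaw -54.94 Mz -0.044 F [ 0.3 -0.5 -0.6] z 0.30306 tq7 -0.078 qd7 0.0098
```

Request:
play_rows(targets="0 0 0 0 0 0.04 -0.2;0 0 0 0 0 0 -0.2")

```text
time: 21.92
position: [0.6308, -0.1128, 0.3031]
tool_rot: [3.014, 0.885, 0.001]
ft_force: [0.4, -0.5, -1.0]
grip_width: 0.588
```

```bash
python3 -c "
from h import *
m()"
```

```text
t 21.93 jaw -57.28 Mz 0.017 F [ 0.4 -0.5 -1. ] z 0.30305 tq7 -0.089 qd7 0.0069
```

Request:
play_rows(targets="0 0 0 0 0 0.04 -0.2;0 0 0 0 0 0 -0.2")

```text
time: 22.18
position: [0.6308, -0.1128, 0.303]
tool_rot: [3.032, 0.821, 0.001]
ft_force: [1.3, -0.3, -0.3]
grip_width: 0.593
```

```bash
python3 -c "
from h import *
m()"
```

```text
t 22.18 jaw -59.71 Mz -0.008 F [ 1.3 -0.3 -0.3] z 0.30303 tq7 -0.101 qd7 0.0034
```

At −59.7° the jaws are still free this time, where the first pass already read 0.37. So there was some slip at the first bottoming. Continuing to the stop.

Request:
play_rows(targets="0 0 0 0 0 0.03 -0.2;0 0 0 0 0 0 -0.2")

```text
time: 22.42
position: [0.6308, -0.1128, 0.303]
tool_rot: [3.045, 0.772, 0.001]
ft_force: [-0.2, 0.3, 0.0]
grip_width: 0.589
```

```bash
python3 -c "
from h import *
m()"
```

```text
t 22.43 jaw -61.54 Mz 0.063 F [-0.2  0.3  0. ] z 0.30302 tq7 -0.109 qd7 0.0002
```

Request:
play_rows(targets="0 0 0 0 0 0.03 -0.2;0 0 0 0 0 0 -0.2")

```text
time: 22.68
position: [0.6309, -0.1127, 0.303]
tool_rot: [3.056, 0.727, 0.0]
ft_force: [-0.2, 0.2, -0.4]
grip_width: 0.589
```

```bash
python3 -c "
from h import *
m()"
```

```text
t 22.68 jaw -63.24 Mz 0.654 F [-0.2  0.2 -0.4] z 0.303 tq7 -0.714 qd7 0.0037
```

Request:
play_rows(targets="0 0 0 0 0 0.03 -0.2;0 0 0 0 0 0 -0.2")

```text
time: 22.92
position: [0.6309, -0.1125, 0.303]
tool_rot: [3.065, 0.683, -0.001]
ft_force: [0.6, -1.4, -0.7]
grip_width: 0.591
```

```bash
python3 -c "
from h import *
m()"
```

```text
t 22.93 jaw -64.88 Mz 1.214 F [ 0.6 -1.4 -0.7] z 0.30301 tq7 -1.297 qd7 0.0054
```

A clean linear rise: 0.06 N m at −61.5°, 0.65 at −63.2° and 1.21 at −64.9°. The stop is therefore at a jaw angle of about −61.5°. Next I'll unload and check for slip.

Request:
play_rows(targets="0 0 0 0 0 -0.03 -0.2;0 0 0 0 0 0 -0.2")

```text
time: 23.18
position: [0.6309, -0.1126, 0.303]
tool_rot: [3.054, 0.73, -0.001]
ft_force: [0.1, 0.1, -1.0]
grip_width: 0.591
```

```bash
python3 -c "
from h import *
m()"
```

```text
t 23.18 jaw -63.1 Mz 0.576 F [ 0.1  0.1 -1. ] z 0.30301 tq7 -0.515 qd7 0.0
```

Request:
play_rows(targets="0 0 0 0 0 -0.03 -0.2;0 0 0 0 0 0 -0.2")

```text
time: 23.42
position: [0.6308, -0.1128, 0.303]
tool_rot: [3.044, 0.774, 0.0]
ft_force: [-0.1, 0.3, -1.7]
grip_width: 0.587
```

```bash
python3 -c "
from h import *
m()"
```

```text
t 23.43 jaw -61.45 Mz -0.007 F [-0.1  0.3 -1.7] z 0.30301 tq7 0.064 qd7 -0.0045
```

Request:
play_rows(targets="0 0 0 0 0 -0.03 -0.2;0 0 0 0 0 0 -0.2")

```text
time: 23.68
position: [0.6308, -0.1129, 0.303]
tool_rot: [-3.032, -0.821, -0.001]
ft_force: [-0.4, 0.0, -1.0]
grip_width: 0.585
```

```bash
python3 -c "
from h import *
m()"
```

```text
t 23.68 jaw -59.7 Mz -0.032 F [-0.4  0.  -1. ] z 0.30304 tq7 0.086 qd7 -0.0009
```

Unloading retraces the same line with no slip, so the stop is at −61.5° ± 0.3° and the target jaw angle is +28.6°. Backing off, counter-clockwise.

Request:
play_rows(targets="0 0 0 0 0 -0.1 -0.2;0 0 -0.01 0 0 -0.15 -0.2;0 0 -0.01 0 0 -0.15 -0.2;0 0 -0.01 0 0 -0.15 -0.2;0 0 -0.01 0 0 -0.15 -0.2;0 0 0 0 0 0 -0.2")

```text
time: 24.42
position: [0.6307, -0.1129, 0.3035]
tool_rot: [-2.55, -1.835, -0.002]
ft_force: [0.6, 0.7, -0.2]
grip_width: 0.591
```

```bash
python3 -c "
from h import *
m(); gg(.6309,-.1128,.140)"
```

```text
t 24.43 jaw -18.52 Mz 0.07 F [ 0.6  0.7 -0.2] z 0.30349 tq7 0.321 qd7 -0.0134
t 24.43 tcp [ 0.6307 -0.1129  0.3035] grasp [ 0.6308 -0.1128  0.1395] jaw -18.52 tilt 0.06 w_mm 51.4
 q [-0.48  0.46  0.81  1.62 -0.35  1.21  0.07] F [ 0.63  0.7  -0.16] M [-0.081 -0.005  0.07 ]
 shift cm [ 0.02  0.02 -0.05] toolx [0.32 0.95 0.  ] tooly [ 0.95 -0.32  0.  ]
 level turn [ 0.0004 -0.001   0.    ]
```

Request:
play_rows(targets="0 0 -0.01 0 0 -0.14 -0.2;0 0 -0.01 0 0 -0.15 -0.2;0 0 -0.01 0 0 -0.15 -0.2;0 0 -0.01 0 0 -0.14 -0.2;0 0 0 0 0 -0.1 -0.2;0 0 0 0 0 0 -0.2")

```text
time: 25.18
position: [0.6307, -0.113, 0.3039]
tool_rot: [-1.791, -2.58, -0.002]
ft_force: [-0.2, -0.2, 0.4]
grip_width: 0.585
```

```bash
python3 -c "
from h import *
m(); gg(.6309,-.1128,.140,28.6)"
```

```text
t 25.18 jaw 20.48 Mz 0.119 F [-0.2 -0.2  0.4] z 0.30389 tq7 0.193 qd7 -0.0207
t 25.18 tcp [ 0.6307 -0.113   0.3039] grasp [ 0.6307 -0.1128  0.1399] jaw 20.48 tilt 0.07 w_mm 50.9
 q [-0.39  0.42  0.67  1.62 -0.28  1.2   0.7 ] F [-0.16 -0.22  0.4 ] M [-0.005  0.052  0.119]
 shift cm [ 0.01  0.02 -0.01] toolx [-0.35  0.94  0.  ] tooly [0.94 0.35 0.  ]
 az for jaw: -0.142
 level turn [ 0.0006 -0.0011  0.    ]
```

Request:
play_rows(targets="0 0 0 0 0 -0.08 -0.2;0 0 -0.01 0 0 -0.05 -0.2;0 0 0 0 0 0 -0.2;0 0 0 0 0 0 -0.2")

```text
time: 25.68
position: [0.6308, -0.113, 0.304]
tool_rot: [-1.633, -2.683, -0.001]
ft_force: [0.3, -0.1, -0.7]
grip_width: 0.586
```

```bash
python3 -c "
from h import *
m(); gg(.6309,-.1128,.140,28.6)"
```

```text
t 25.68 jaw 27.33 Mz 0.088 F [ 0.3 -0.1 -0.7] z 0.30396 tq7 -0.088 qd7 -0.0164
t 25.68 tcp [ 0.6308 -0.113   0.304 ] grasp [ 0.6308 -0.1128  0.14  ] jaw 27.33 tilt 0.06 w_mm 51.0
 q [-0.37  0.42  0.65  1.62 -0.27  1.19  0.81] F [ 0.31 -0.13 -0.68] M [-0.043 -0.01   0.088]
 shift cm [ 0.01  0.01 -0.  ] toolx [-0.46  0.89  0.  ] tooly [0.89 0.46 0.  ]
 az for jaw: -0.022
 level turn [ 0.0002 -0.001  -0.    ]
```

Request:
play_rows(targets="0 0 0 0 0 -0.025 -0.2;0 0 0 0 0 0 -0.2;0 0 0 0 0 0 -0.2")

```text
time: 26.05
position: [0.6308, -0.1129, 0.304]
tool_rot: [-1.601, -2.702, -0.001]
ft_force: [0.3, 0.6, -0.1]
grip_width: 0.587
```

Run:
```python
from h import *
m()
im=snap('side'); crop(im,260,90,440,230,4.4,'s14.png')
P=[np.clip(patch(a,z).astype(float)*2,0,255).astype(np.uint8) for a,z in((dict(np.load('stop_side.npz')),.148),(im,.149))]
cv2.imwrite('pics/p2.png',np.hstack(P))
cv2.imwrite('pics/side_end.png',im['pixels'])
t=snap('top');cv2.imwrite('pics/top_end.png',t['pixels'])
m()
```

```text
t 26.05 jaw 28.71 Mz 0.085 F [ 0.3  0.6 -0.1] z 0.30399 tq7 0.006 qd7 -0.0005
t 26.15 jaw 28.72 Mz 0.017 F [ 0.7  0.5 -0.3] z 0.30398 tq7 0.007 qd7 0.0019
```

View pics/s14.png

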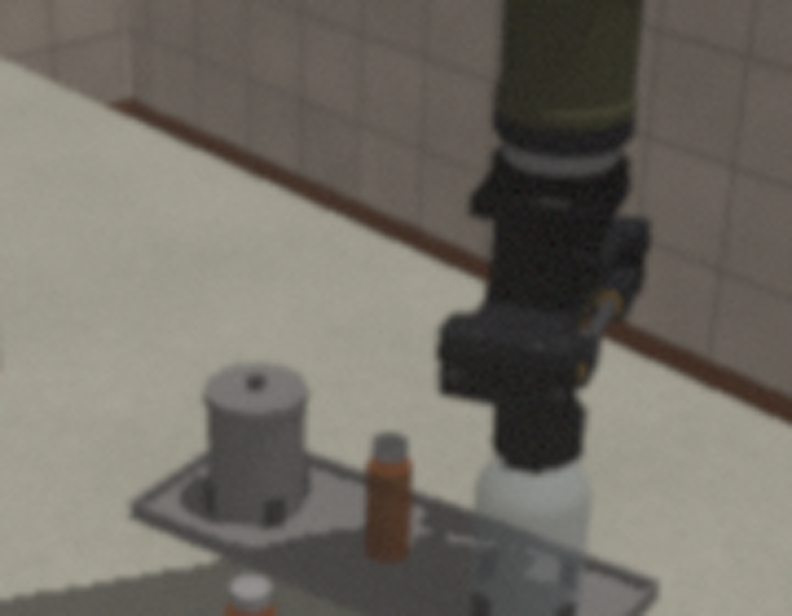

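View pics/p2.png

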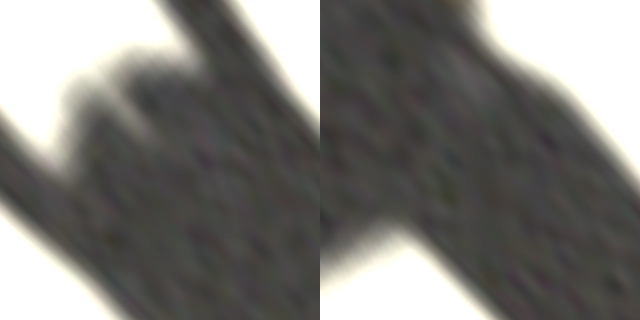

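View pics/side_end.png

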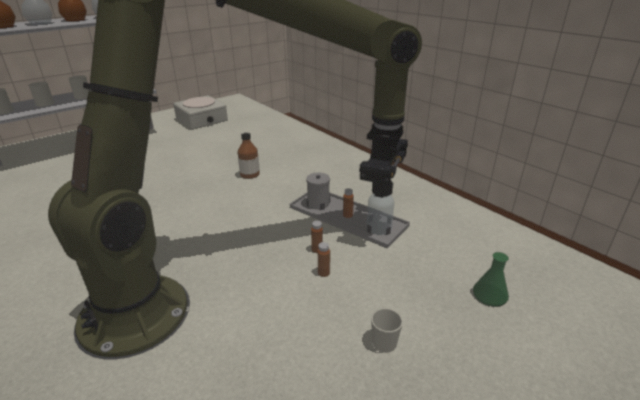

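The end view shows the vial upright at (348,203) between the canister (318,190) and the bottle. The gripper is on the cap at (382,185), and the cup, flask, reagent bottle and two other vials are where they started. Jaw angle is 28.7°, which is 90.2° from the stop, and the arm is at rest. Handing in.

Run:
```python
from h import *
print(ctrl.close_job())
```

```text
the job is handed in; nothing more can be done
None
```

The job is handed in at about 26 s of the 64 s allowed. The vial stands in the tray and the gripper still holds the cap a quarter turn off its stop.

- **Vial:** I picked the one farthest from the base and stood it in the middle of the tray. The last camera view shows it upright and released. The side camera puts it about 2 mm from the midpoint between bottle and canister.
- **Cap:** I screwed it clockwise to the stop. On the first bottoming at 30 N the cap slipped a few degrees in the jaws. I re-approached at 40 N, and the moment rose and fell along the same line, which puts the stop at a jaw angle of −61.5° (about ±0.3°). I then backed off to +28.7°, which is 90.2°, and stayed gripping with the arm at rest and forces under about 1 N.
- **Other items:** The reagent bottle, cup, flask and the two look-alike vials appear where they started.

**Checks that were limited or failed:**
- A finger hid the white line on the cap at the end, so the final angle rests on jaw angle and moment, not on a picture of the line.
- The wrist force showed no clear rise when the vial touched the tray. I judged contact from the height stopping where expected.

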